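Load the rail carriage and hold it at its ball detent

TASK

Pour all six steel balls from the beaker into the white pan on the rail carriage and stand the empty beaker upright back on the bench. Then take the carriage by its black post and slide it towards the index block until you feel the ball click into the notch, without running past it, and finish while still holding the post there: do not let go. Leave the other things on the bench as they are.

Things in the scene. Friction and masses are not known exactly. Their poses are not given: they have to be found in the camera images.
- beaker_center (a point): Clear plastic beaker with six steel balls, standing near the robot in one of three places shared with the bottle and spool: straight round wall, 58 mm outside diameter, 90 mm tall, wall 3 mm, floor 4 mm, 80 g empty, 180 g full. Point on its axis half-way up (45 mm above its underside); z is its axis, towards the open mouth.
- beaker: The same beaker; origin at the centre of its underside, z up to the mouth.
- rail_mid (a point): Middle of the rail of the sliding carriage. Dark blue base plate 160 x 460 mm and 20 mm thick, fixed to the bench, with a straight steel rail along it. The y axis of this point runs along the rail, x across it (away from the robot), z up. The base's edge lies 60 mm to -x and 100 mm to +x of the rail.
- carriage (a joint): Position of the carriage along the rail (m), growing towards +y of the rail, 0 with its notch at the rail's middle; travel -0.14 to 0.14. The loaded carriage weighs about 0.6 kg, rubs with about 1.5 N and stays where it is left.
- pan_floor (a point): Centre of the inner floor of the white open-topped square pan fixed on the carriage; inside 92 mm (x, across the rail) by 88 mm (y, along it), walls 4 mm thick rising 42 mm above this floor. Floor about 48 mm and rim 90 mm above the bench.
- grip_post (a point): Grip point of the black square upright post on the carriage beside the pan: 18 x 18 mm, sides parallel to the rail's axes, from 44 to 102 mm above the bench; the point is on its axis, 78 mm above the bench, 24 mm below its top. It is 93 mm to +y of the pan's centre, with 36 mm free between post and pan.
- notch (a point): The notch in the steel strip along the far (+x) side of the carriage, midway along the strip. It is a gap 12 mm wide that the index ball drops into 2.7 mm deep. It moves with the carriage: 58 mm to +x of the rail's centre line, 58 mm to -y of the grip post.
- index_mark (a point): Sprung ball on the rail-side face of the aluminium index block (30 x 34 x 40 mm, thin pointer over the ball), fixed beside the rail 85-115 mm to +y or -y of its middle; axes as the rail's. Home: notch level with it along the rail. From 70 mm short of home a ramp adds 2-3 N drag; about 5 mm short the notch draws the carriage in; then some 12 N along the rail is needed to push it out.
- gate_post_mid (a point): Black sensor on a thin rod (foot 30 x 34 mm, 81 mm tall), fixed on the base on the other side of the rail's middle from the index block, in the like place; no part of the work. This point is half-way up.
- wash_bottle_mid (a point): White plastic bottle, 60 mm diameter, 130 mm tall, bystander; point half-way up.
- spool_mid (a point): Brass spool 48 mm diameter, 40 mm tall, bystander; point half-way up.
- slug_center (a point): Steel cylinder 38 mm diameter, 50 mm tall, bystander; point half-way up.
- marker_mid (a point): Black marker pen 12 mm thick, 142 mm long, lying on the bench to the robot's right, bystander; point at its middle.
- ball0_center (a point): One of the six steel balls, 16 mm diameter, 17 g, at first in the beaker; its centre.
- ball1_center (a point): One of the six steel balls, 16 mm diameter, 17 g, at first in the beaker; its centre.
- ball2_center (a point): One of the six steel balls, 16 mm diameter, 17 g, at first in the beaker; its centre.
- ball3_center (a point): One of the six steel balls, 16 mm diameter, 17 g, at first in the beaker; its centre.
- ball4_center (a point): One of the six steel balls, 16 mm diameter, 17 g, at first in the beaker; its centre.
- ball5_center (a point): One of the six steel balls, 16 mm diameter, 17 g, at first in the beaker; its centre.

How it is judged (in metres and radians):
On the way, in this order (a step that is already met when the one before it is completed fails the run):
1. all six balls are in the pan (x of ball0_center in the frame of pan_floor between -0.048 and 0.048 m and y of ball0_center in the frame of pan_floor between -0.046 and 0.046 m and z of ball0_center in the frame of pan_floor between 0 and 0.04 m and x of ball1_center in the frame of pan_floor between -0.048 and 0.048 m and y of ball1_center in the frame of pan_floor between -0.046 and 0.046 m and z of ball1_center in the frame of pan_floor between 0 and 0.04 m and x of ball2_center in the frame of pan_floor between -0.048 and 0.048 m and y of ball2_center in the frame of pan_floor between -0.046 and 0.046 m and z of ball2_center in the frame of pan_floor between 0 and 0.04 m and x of ball3_center in the frame of pan_floor between -0.048 and 0.048 m and y of ball3_center in the frame of pan_floor between -0.046 and 0.046 m and z of ball3_center in the frame of pan_floor between 0 and 0.04 m and x of ball4_center in the frame of pan_floor between -0.048 and 0.048 m and y of ball4_center in the frame of pan_floor between -0.046 and 0.046 m and z of ball4_center in the frame of pan_floor between 0 and 0.04 m and x of ball5_center in the frame of pan_floor between -0.048 and 0.048 m and y of ball5_center in the frame of pan_floor between -0.046 and 0.046 m and z of ball5_center in the frame of pan_floor between 0 and 0.04 m), for 0.2 s.
2. the beaker stands upright on the bench, let go, the balls still in the pan (all of step 1 and angle between beaker_center's own z axis and vertical below 0.1 rad and height (world z) of beaker_center between 0.04 and 0.05 m and contact force between the fingers and beaker below 0.1 N), for 0.2 s.
At the end, for the whole second after the job is handed in: Fingers hold the post (over 2 N); carriage at rest, notch within 3 mm of the index ball along the rail; all six balls in the pan; beaker upright (0.1 rad) on the bench top itself (centre 40 to 50 mm up), not touched by the fingers (all of step 2 and y of notch in the frame of index_mark between -0.003 and 0.003 m and velocity of joint carriage between -0.005 and 0.005 m/s and contact force between the fingers and carriage_c6 above 2 N); the arm keeps its last pose, push and grip.
It fails at once if the carriage is run more than 12 mm past the index ball ((y of index_mark in the frame of rail_mid above 0 m and y of notch in the frame of index_mark above 0.012 m) or (y of index_mark in the frame of rail_mid below 0 m and y of notch in the frame of index_mark below -0.012 m)).
It fails at once if a bystander (bottle, spool, steel cylinder, marker) is shifted more than 30 mm (distance of any of wash_bottle_mid, spool_mid, slug_center, marker_mid from where it was at the start of the episode above 0.03 m).
It also fails if it takes over 72 s, if anything falls off the work surface, if the arm or the gripper's body presses on something with over 40 N, if the wrist force passes 120 N, or if a joint passes its speed limit or range.

ROBOT

A 7-joint arm with a two-finger parallel gripper is mounted at the origin on the work surface. World frame = base frame: x ahead of the robot, y to its left, z up, the work surface at z = 0. Lengths are in m, angles in degrees, forces in N, time in s.
With the tool pointing down it reaches from about 0.425 to 0.875 m from the base axis. Payload 4.7 kg.
Tool frame: the origin (TCP) lies midway between the tips of the shut fingers; the grasp point (between the pads) lies 19 mm behind it; z points along the fingers, y is the line along which they close (so a half turn about z gives the same grasp; the last joint's range is limited). The gripper opens to 85 mm and grips with 20 to 120 N. Pads are 22 mm wide; open, the fingers measure 114 mm over their backs; the gripper's body (76 mm by 85 mm) begins 54 mm behind the grasp point. The pads swing forward as they close: fully open they stand 13 mm farther back than shut.
Start: joints at [-71.843, 18.392, -4.016, 83.108, 1.295, 78.541, -3.26], TCP at [0.194, 0.62, 0.231] pointing down, gripper open.
Joint ranges: [-163.93, 163.93], [-17.29, 119.83], [-79.2, 71.16], [3.27, 140.29], [-89.18, 269.18], [5.43, 117.66], [-154.24, 154.24]. Speed limits (degrees/s): [147.25, 147.25, 180, 180, 180, 180, 180].

INTERFACE

Orientations are given as a 3x3 rotation matrix whose columns are the frame's x, y, z axes.
In Python, from cell import manip, viewer gives the robot as it stands. The module is installed in compiled form; this text tells all that it offers.
- The arm moves only by the tool drive_tool, never from a script. Its argument "plan" is a list of rows, each a list of 7 numbers: the closure, from 0 (fully open) to 1 (shut), then the shift along the tool's x, y, z in cm, then the turn, a rotation vector about the tool's x, y, z in rad. In form: [[fingers, x, y, z, rx, ry, rz], ...]. A call has 1 to 10 rows; each row is the pose to reach, as a shift and turn from the pose commanded when the call began, along the tool's axes at that moment; what a row does not reach only later rows make up. A row lasts 1/8 s, in which the tool goes at most 62.5 mm and 10.7 degrees, less where a joint would pass 70% of its speed; a pose out of reach is approached as far as the arm can. A call with a gripper value outside its range is refused whole. The fingers move at their own pace and stop on an object; "squeeze" is the grip in N (left out, the last holds). Time passes only in rows, so rows that repeat a pose let the fingers close. It gives the time, the measured TCP pose, the force, the opening and the grip force at its end, in the units of the state.
- manip.get_state(): the state, without advancing time (a new reading comes with each control period).
- viewer.camera(name): name is "scene" or "top" or "wrist"; returns a dict with "color" (400x640x3 uint8, red, green, blue), "depth" (400x640 float32, m along the optical axis (not along the pixel's ray), 0 where there is no reading), "fovy" (degrees; the focal length in pixels is half the picture's height over the tangent of half this angle, whatever the lens; pixels are square), "cx", "cy" (the principal point, pixels), "rvec" (rotation vector, rad) and "tvec" (3), from world to camera coordinates, as OpenCV has them. Camera axes: x right, y down, z forward; pixel columns grow to the right and rows downward; lengths in m; the calibration is good to about 2 mm. A picture is of the moment at which its call begins.
- manip.sign_off(): hands the job in; it is judged then, once.
The state is a dict: "time_s": time; "qpos": joint angles; "joint_velocities": joint speeds; "joint_efforts": joint torques, N m; "ee_pos": TCP position; "orientation": TCP orientation; "ft_force": force on the tool from outside, world axes, zero at the start; "wrist_torque": the same for the moment, N m; "width": finger opening in m; "finger_force": force on a finger pad.
Only numpy, scipy, OpenCV 4.12 (cv2) and the standard library are available. Lean on these libraries where they do the work, as an engineer would, in place of code of your own. Each camera call takes 0.05 s, during which the arm holds its last target. There are 200 camera calls.

## Working session

There is one attempt and no reset: what is moved stays moved. The work goes in short steps, Python scripts to look and compute and a tool call to move; the robot and the scene stay as the last step left them, time stands still between calls to the robot, and variables do not carry over. Pictures are saved under pics/ and viewed, at most 10 in all, crops included, and the job is handed in when it is done.

Besides the shell and the picture viewer there is one more tool, called as a command line: name --pt "numbers of a row" for each row, then --argument value for the rest. drive_tool: Moves the arm, as the interface text tells. Its arguments: {"type":"object","properties":{"plan":{"type":"array"},"squeeze":{"type":"number"}},"required":["plan"]}

```bash
mkdir -p pics; cat > h.py <<'E'
import numpy as np, cv2
from cell import manip, viewer
def cam(n):
    c=viewer.camera(n); c['R']=cv2.Rodrigues(np.array(c['rvec'],float))[0]; c['t']=np.array(c['tvec'],float).ravel()
    c['f']=200/np.tan(np.radians(c['fovy'])/2); return c
def ray(c,u,v):
    d=c['R'].T@np.array([(u-c['cx'])/c['f'],(v-c['cy'])/c['f'],1]); return -c['R'].T@c['t'],d
def onz(c,u,v,z):
    o,d=ray(c,u,v); return o+d*(z-o[2])/d[2]
def cloud(c):
    v,u=np.mgrid[0:400,0:640]; D=c['depth']
    P=np.stack([(u-c['cx'])/c['f']*D,(v-c['cy'])/c['f']*D,D],-1)
    return (P-c['t'])@c['R']
def save(c,n): cv2.imwrite('pics/'+n,c['color'][...,::-1])
def loc(p):
    s=manip.get_state(); return np.array(s['orientation']).reshape(3,3).T@(np.array(p)-s['ee_pos'])*100
E
python3 - <<'E'
from h import *
s=manip.get_state(); print({k:np.round(v,3).tolist() for k,v in s.items()})
a=[]
for n in('scene','top'):
    c=cam(n); save(c,n+'0.png'); a.append(c['color']); print(n,c['fovy'],c['cx'],c['cy'],ray(c,320,200))
    np.savez('pics/'+n+'0.npz',**c)
E
```

```text
{'time_s': 0.0, 'qpos': [-71.844, 18.441, -4.015, 83.176, 1.294, 78.54, -3.26], 'joint_velocities': [-0.026, -0.047, 0.046, -0.06, 0.004, 0.072, 0.019], 'joint_efforts': [0.0, -49.36, -0.382, -31.432, 0.013, 0.012, -0.0], 'ee_pos': [0.194, 0.62, 0.23], 'orientation': [[-0.955, 0.298, -0.001], [0.298, 0.955, -0.002], [-0.0, -0.002, -1.0]], 'ft_force': [-0.261, -1.033, 0.018], 'wrist_torque': [0.01, -0.002, 0.023], 'finger_force': 0.0, 'width': 0.085}
scene 52.91963740411839 322.37498346808104 191.07416096453312 (array([ 1.06464127, -0.65324736,  0.83538609]), array([-0.48762121,  0.54497775, -0.68246108]))
top 48.81377037732386 315.55316738715504 191.47133177499364 (array([ 0.39001323, -0.00865406,  1.19852681]), array([ 0.10190885, -0.01723893, -0.99488372]))
```

View pics/top0.png

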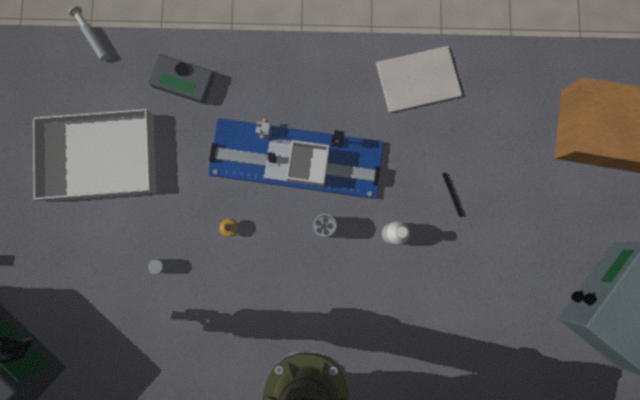

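View pics/scene0.png

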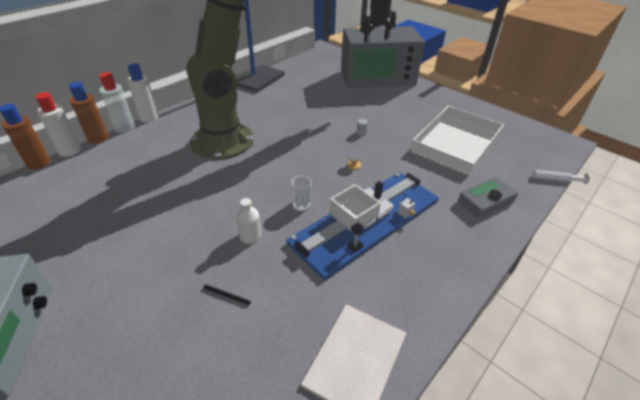

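The top view shows the beaker with its balls at (325,225), the bottle at (396,233), the spool at (228,228), the pan at (308,163) and the post at (272,157). The index block is at (263,128), so on the +y side, and the gate sensor is at (338,138). The scene view agrees, with the beaker at (302,193).

```bash
python3 - <<'E'
from h import *
c=dict(np.load('pics/top0.npz')); P=cloud(c); im=c['color'].astype(int)
hsv=cv2.cvtColor(c['color'],cv2.COLOR_RGB2HSV)
m=cv2.inRange(hsv,(105,150,60),(125,255,255)); m[:, :180]=0; m[:,420:]=0; m[:100]=0; m[220:]=0
m=cv2.morphologyEx(m,cv2.MORPH_CLOSE,np.ones((15,15)))
pts=np.argwhere(m)[:,::-1]
W=np.array([onz(c,u,v,.02)[:2] for u,v in pts])
r=cv2.minAreaRect((W*1000).astype(np.float32)); print('base',r)
def blk(n,u0,u1,v0,v1,zmin,zmax):
    q=P[v0:v1,u0:u1].reshape(-1,3); q=q[(q[:,2]>zmin)&(q[:,2]<zmax)]
    print(n,len(q),'med',np.median(q,0).round(4),'min',q.min(0).round(3),'max',q.max(0).round(3))
    return q
q=blk('panrim',280,340,135,192,.08,.096); print(cv2.minAreaRect((q[:,:2]*1000).astype(np.float32)))
q=blk('post',260,285,145,170,.09,.11); print(cv2.minAreaRect((q[:,:2]*1000).astype(np.float32)))
blk('index',250,275,115,140,.05,.08);blk('gate',328,350,125,150,.06,.1)
q=blk('beaker',305,345,205,245,.07,.1);blk('beakerlow',310,345,205,245,.01,.06)
print(cv2.minEnclosingCircle((q[:,:2]*1000).astype(np.float32)))
print('bk px',onz(c,325,225,.045),'post px',onz(c,272,157,.102))
blk('bottle',375,415,215,250,.05,.2);blk('spool',215,240,215,240,.02,.08);blk('slug',140,170,255,280,.02,.08)
big=cv2.resize(c['color'][100:260,200:440],None,fx=3.3,fy=3.3,interpolation=cv2.INTER_CUBIC)
cv2.imwrite('pics/crop1.png',big[...,::-1])
E
```

```text
base ((624.7698364257812, 38.47230529785156), (454.30389404296875, 155.66885375976562), 82.97808074951172)
panrim 299 med [0.6086 0.0086 0.0901] min [ 0.547 -0.074  0.08 ] max [0.668 0.06  0.095]
((611.7048950195312, -7.0578460693359375), (121.1502456665039, 124.13536834716797), 82.80924987792969)
post 58 med [0.6118 0.0982 0.1018] min [0.604 0.09  0.09 ] max [0.622 0.109 0.108]
((613.1533813476562, 99.04271697998047), (18.202388763427734, 17.912960052490234), 82.69548797607422)
index 152 med [0.6951 0.1264 0.06  ] min [0.68  0.11  0.051] max [0.722 0.144 0.079]
gate 36 med [ 0.6626 -0.0724  0.0971] min [ 0.64  -0.084  0.086] max [ 0.684 -0.046  0.1  ]
beaker 103 med [ 0.4436 -0.0394  0.0893] min [ 0.413 -0.067  0.071] max [ 0.468 -0.011  0.094]
beakerlow 201 med [ 0.4439 -0.0412  0.0182] min [ 0.414 -0.066  0.01 ] max [ 0.467 -0.012  0.059]
((441.0567626953125, -39.943363189697266), 28.816816329956055)
bk px [ 0.44278166 -0.04281805  0.045     ] post px [0.60925309 0.09553793 0.102     ]
bottle 473 med [ 0.4244 -0.2192  0.0929] min [ 0.397 -0.255  0.051] max [ 0.455 -0.196  0.134]
spool 6 med [0.4296 0.2078 0.033 ] min [0.412 0.195 0.025] max [0.436 0.208 0.041]
slug 222 med [0.3295 0.3869 0.0497] min [0.31  0.372 0.021] max [0.347 0.411 0.057]
```

View pics/crop1.png

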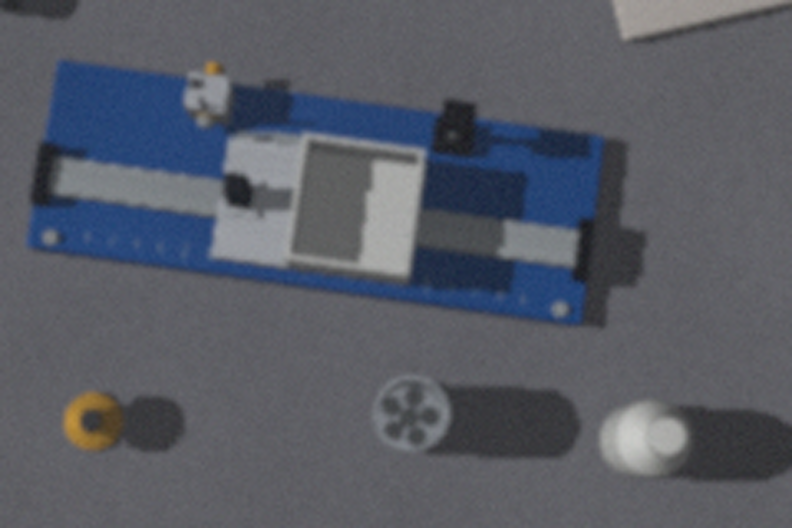

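Positions:
- **Rail:** its y axis is about (0.12, 0.993).
- **Post:** (0.612, 0.099).
- **Pan centre:** (0.601, 0.006).
- **Index:** about 95 mm to +y of the rail's middle.
- **Beaker:** (0.441, -0.040).

I'll move to the left of the beaker and turn the tool sideways for a grasp from the +y side.

drive_tool --pt "0 -38.5 -37.3 -4 0 0 1.27" --pt "0 -38.5 -37.3 -4 0 0 1.27" --pt "0 -38.5 -37.3 -4 0 0 1.27" --pt "0 -38.5 -37.3 -4 0 0 1.27" --pt "0 -38.5 -37.3 -4 0 0 1.27" --pt "0 -38.5 -37.3 -4 0 0 1.27" --pt "0 -38.5 -37.3 -4 0 0 1.27" --pt "0 -38.5 -37.3 -4 0 0 1.27" --pt "0 -38.5 -37.3 -4 0 0 1.27" --pt "0 -38.5 -37.3 -4 0 0 1.27"

```text
time_s: 1.35
ee_pos: [0.4514, 0.1461, 0.2715]
orientation: [[0.009, 1.0, 0.001], [1.0, -0.009, -0.0], [-0.0, 0.001, -1.0]]
ft_force: [-0.6, 0.3, -0.0]
width: 0.0855
finger_force: 0.0
```

drive_tool --pt "0 0 0 0 0 -0.18 0" --pt "0 0 0 0 0 -0.36 0" --pt "0 0 0 0 0 -0.54 0" --pt "0 0 0 0 0 -0.72 0" --pt "0 0 0 0 0 -0.9 0" --pt "0 0 0 0 0 -1.08 0" --pt "0 0 0 0 0 -1.26 0" --pt "0 0 0 0 0 -1.3 0" --pt "0 0 0 0 0 -1.3 0"

```text
time_s: 2.48
ee_pos: [0.4499, 0.1499, 0.2709]
orientation: [[-0.0, 1.0, -0.002], [0.268, -0.001, -0.963], [-0.963, -0.001, -0.268]]
ft_force: [-0.2, -0.1, 0.6]
width: 0.0856
finger_force: 0.0
```

```bash
python3 - <<'E'
from h import *
s=manip.get_state(); print(np.round(s['qpos'],1))
c=cam('wrist'); save(c,'w1.png'); print(ray(c,320,200))
E
```

```text
[-61.4  31.7  14.9  92.8  40.5 114.1 -48.4]
(array([0.44932002, 0.30442498, 0.24110297]), array([-0.00258645, -0.99989744,  0.02185666]))
```

The tool can nearly reach horizontal. I'll rehearse the pouring pose empty to check that it is in reach.

drive_tool --pt "0 0 10 15 0.25 -0.16 -1.99" --pt "0 0 10 15 0.25 -0.16 -1.99" --pt "0 0 10 15 0.25 -0.16 -1.99" --pt "0 0 10 15 0.25 -0.16 -1.99" --pt "0 0 10 15 0.25 -0.16 -1.99" --pt "0 0 10 15 0.25 -0.16 -1.99" --pt "0 0 10 15 0.25 -0.16 -1.99" --pt "0 0 10 15 0.25 -0.16 -1.99" --pt "0 0 10 15 0.25 -0.16 -1.99" --pt "0 0 10 15 0.25 -0.16 -1.99"

```text
time_s: 3.78
ee_pos: [0.5502, 0.004, 0.2333]
orientation: [[-0.956, -0.292, -0.02], [0.008, 0.041, -0.999], [0.293, -0.955, -0.037]]
ft_force: [0.5, -0.8, -0.6]
width: 0.0855
finger_force: 0.0
```

```bash
python3 - <<'E'
from h import *
s=manip.get_state(); print(np.round(s['qpos'],1),s['joint_velocities'])
E
```

```text
[-40.7  40.2   7.   95.   58.4 110.5  57. ] [ 4.28849684  0.30725489 -9.89972442  6.91011823 11.89150048  3.0442192
 78.10061777]
```

View pics/w1.png

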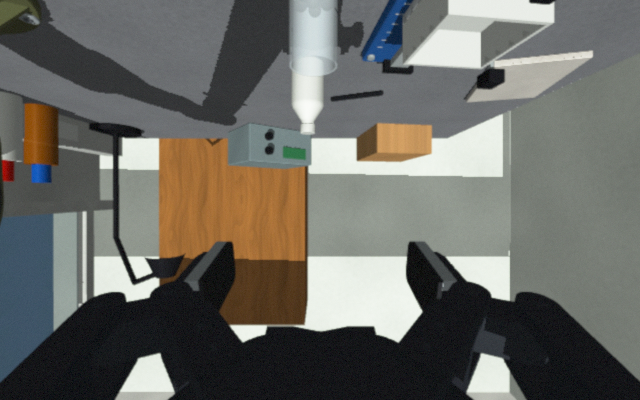

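```bash
cat >> h.py <<'E'
from scipy.spatial.transform import Rotation as Ro
def go(p,R):
    s=manip.get_state(); R0=np.array(s['orientation']).reshape(3,3)
    print('shift cm',(R0.T@(np.array(p)-s['ee_pos'])*100).round(2),'rot',Ro.from_matrix(R0.T@R).as_rotvec().round(3))
def Rt(z,y):
    z=np.array(z,float);z/=np.linalg.norm(z); y=np.array(y,float); y-=z*(y@z); y/=np.linalg.norm(y); return np.stack([np.cross(y,z),y,z],1)
E
python3 - <<'E'
from h import *
go([.441,.059,.124],Rt([0,-.819,-.574],[1,0,0]))
E
```

```text
shift cm [ 7.29 13.87 -4.88] rot [-0.547  0.377  1.804]
```

drive_tool --pt "0 3 2 -4.9 -0.1 0.07 0.34" --pt "0 7.3 13.9 -4.9 -0.547 0.377 1.804" --pt "0 7.3 13.9 -4.9 -0.547 0.377 1.804" --pt "0 7.3 13.9 -4.9 -0.547 0.377 1.804" --pt "0 7.3 13.9 -4.9 -0.547 0.377 1.804" --pt "0 7.3 13.9 -4.9 -0.547 0.377 1.804" --pt "0 7.3 13.9 -4.9 -0.547 0.377 1.804" --pt "0 7.3 13.9 -4.9 -0.547 0.377 1.804" --pt "0 7.3 13.9 -4.9 -0.547 0.377 1.804" --pt "0 7.3 13.9 -4.9 -0.547 0.377 1.804"

```text
time_s: 5.03
ee_pos: [0.4416, 0.0597, 0.1231]
orientation: [[-0.033, 0.999, -0.009], [0.569, 0.011, -0.822], [-0.822, -0.032, -0.569]]
ft_force: [-0.0, -0.6, 0.3]
width: 0.0854
finger_force: 0.0
```

drive_tool --pt "0 0 0 0 0 0 0" --pt "0 0 0 0 0 0 0" --pt "0 0 0 0 0 0 0"

```text
time_s: 5.4
ee_pos: [0.4408, 0.0596, 0.1213]
orientation: [[-0.045, 0.999, -0.012], [0.563, 0.015, -0.826], [-0.825, -0.044, -0.563]]
ft_force: [0.1, -1.0, -0.3]
width: 0.0854
finger_force: 0.0
```

```bash
python3 - <<'E'
from h import *
s=manip.get_state(); print(np.round(s['qpos'],1),s['ee_pos'])
c=cam('wrist'); save(c,'w2.png'); print(ray(c,320,200))
go([.441,-.0556,.044],Rt([0,-.819,-.574],[1,0,0]))
# predicted beaker rim/base pixels
for p in([.441,-.04,.09],[.441,-.04,0],[.412,-.04,.09],[.47,-.04,.09]):
    q=c['R']@np.array(p)+c['t']; print(p,q[:2]/q[2]*c['f']+[c['cx'],c['cy']])
E
```

```text
[-55.3  25.3  16.4 109.   33.3  87.8 -50. ] [0.4407696  0.05958814 0.12125437]
(array([0.4385378 , 0.21492166, 0.14298957]), array([ 4.39290511e-04, -9.54041674e-01, -3.00139280e-01]))
shift cm [-0.11  0.19 13.86] rot [-0.012  0.014  0.045]
[0.441, -0.04, 0.09] [321.27888291 229.08058502]
[0.441, -0.04, 0] [325.1367587  139.89740802]
[0.412, -0.04, 0.09] [288.92506533 227.58268714]
[0.47, -0.04, 0.09] [353.63154713 230.5784295 ]
```

View pics/w2.png

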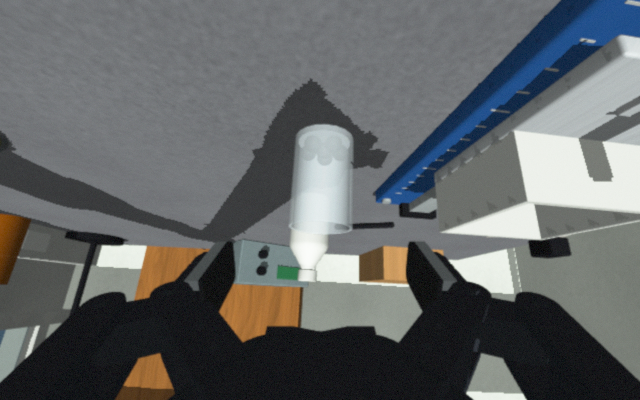

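The beaker spans columns 292–353 and rows 125–232, centred at column 322, within 2 px of the prediction, so I'm going in.

drive_tool --pt "0 0 0.2 3 -0.012 0.014 0.045" --pt "0 0 0.2 6 -0.012 0.014 0.045" --pt "0 0 0.2 9 -0.012 0.014 0.045" --pt "0 -0.1 0.2 11.5 -0.012 0.014 0.045" --pt "0 -0.1 0.2 13.9 -0.012 0.014 0.045" --pt "0 -0.1 0.2 13.9 -0.012 0.014 0.045" --pt "0 -0.1 0.2 13.9 -0.012 0.014 0.045"

```text
time_s: 6.32
ee_pos: [0.4415, -0.055, 0.0439]
orientation: [[0.001, 1.0, 0.001], [0.575, 0.001, -0.818], [-0.818, 0.001, -0.575]]
ft_force: [0.9, -0.2, 0.3]
width: 0.0855
finger_force: 0.0
```

drive_tool --pt "0.3 0 0 0 0 0 0" --pt "0.5 0 0 0 0 0 0" --pt "0.6 0 0 0 0 0 0" --pt "0.7 0 0 0 0 0 0" --pt "0.7 0 0 0 0 0 0" --pt "0.7 0 0 0 0 0 0" --squeeze 30

```text
time_s: 7.08
ee_pos: [0.4415, -0.0551, 0.0443]
orientation: [[0.001, 1.0, 0.002], [0.575, 0.001, -0.818], [-0.818, 0.002, -0.575]]
ft_force: [-0.7, 4.2, 5.3]
width: 0.0579
finger_force: 32.7
```

Gripped: opening 57.9 mm, the beaker's diameter. Lifting.

drive_tool --pt "0.7 -2 0 -1.4 0 0 0" --pt "0.7 -5 0 -3.5 0 0 0" --pt "0.7 -8 0 -5.6 0 0 0" --pt "0.7 -11 0 -7.7 0 0 0" --pt "0.7 -13 0 -9.1 0 0 0" --pt "0.7 -13 0 -9.1 0 0 0" --pt "0.7 -13 0 -9.1 0 0 0"

```text
time_s: 7.95
ee_pos: [0.4401, -0.0562, 0.2011]
orientation: [[-0.0, 1.0, -0.0], [0.575, -0.0, -0.818], [-0.818, -0.0, -0.575]]
ft_force: [0.6, 0.1, -2.2]
width: 0.0574
finger_force: 32.7
```

```bash
python3 - <<'E'
from h import *
s=manip.get_state(); print(s['ee_pos'],s['width'],s['finger_force'],s['ft_force'])
t=np.array([0,-.990,-.139]); u=np.array([-.818,0,-.575])
def pose(mz,G):
    my=(.575-.139*mz)/.99; m=np.array([np.sqrt(1-my*my-mz*mz),my,mz]); mp=m-t*(t@m)
    x=-mp/np.linalg.norm(mp); R=np.stack([x,np.cross(t,x),t],1)
    print('m',m.round(2),(R@u).round(2),'tcp',np.array(G)+.019*t); return np.array(G)+.019*t,R
A=pose(.4,[.560,-.027,.19]); B=pose(-.34,[.560,-.027,.165])
print('A');go(*A);print('B from now');go(*B)
print('A->B tool',(A[1].T@(B[0]-A[0])*100).round(2),Ro.from_matrix(A[1].T@B[1]).as_rotvec())
E
```

```text
[ 0.44008216 -0.05618977  0.20114365] 0.057357859168605696 32.70240420475602 [ 0.64971136  0.1270577  -2.16264706]
m [0.75 0.52 0.4 ] [0.75 0.52 0.4 ] tcp [ 0.56     -0.04581   0.187359]
m [ 0.7   0.63 -0.34] [ 0.7   0.63 -0.34] tcp [ 0.56     -0.04581   0.162359]
A
shift cm [ 1.72 11.99 -0.06] rot [ 0.274 -0.418 -1.142]
B from now
shift cm [ 3.77 11.99  1.37] rot [ 0.498 -0.281 -2.069]
A->B tool [0.98 2.27 0.35] [-1.93646910e-04 -1.78618360e-16 -9.51133739e-01]
```

drive_tool --pt "0.7 0.8 5 0 0 0 0" --pt "0.7 1.7 9 0 0.04 -0.06 -0.17" --pt "0.7 1.7 12 -0.1 0.08 -0.12 -0.34" --pt "0.7 1.7 12 -0.1 0.12 -0.18 -0.5" --pt "0.7 1.7 12 -0.1 0.16 -0.24 -0.66" --pt "0.7 1.7 12 -0.1 0.2 -0.3 -0.82" --pt "0.7 1.7 12 -0.1 0.235 -0.36 -0.98" --pt "0.7 1.7 12 -0.1 0.274 -0.418 -1.142" --pt "0.7 1.7 12 -0.1 0.274 -0.418 -1.142" --pt "0.7 1.7 12 -0.1 0.274 -0.418 -1.142"

```text
time_s: 9.2
ee_pos: [0.5608, -0.0458, 0.1887]
orientation: [[-0.917, 0.398, 0.0], [0.055, 0.128, -0.99], [-0.394, -0.908, -0.139]]
ft_force: [0.2, -0.1, -1.2]
width: 0.0579
finger_force: 33.0
```

drive_tool --pt "0.7 0.1 0.3 0 0 0 -0.1" --pt "0.7 0.3 0.6 0.1 0 0 -0.2" --pt "0.7 0.4 0.9 0.1 0 0 -0.28" --pt "0.7 0.5 1.2 0.2 0 0 -0.36" --pt "0.7 0.6 1.4 0.2 0 0 -0.44" --pt "0.7 0.7 1.6 0.3 0 0 -0.5" --pt "0.7 0.8 1.8 0.3 0 0 -0.56" --pt "0.7 0.9 2.0 0.3 0 0 -0.6" --pt "0.7 1.0 2.2 0.4 0 0 -0.64" --pt "0.7 1.0 2.3 0.4 0 0 -0.68"

```text
time_s: 10.45
ee_pos: [0.5607, -0.0461, 0.1637]
orientation: [[-0.963, -0.27, 0.001], [-0.038, 0.134, -0.99], [0.268, -0.953, -0.139]]
ft_force: [0.2, -0.0, -2.7]
width: 0.0579
finger_force: 33.2
```

```bash
python3 - <<'E'
from h import *
s=manip.get_state(); R=np.array(s['orientation']).reshape(3,3); print(s['width'],s['finger_force'],s['qpos'][6],'m',R@[-.818,0,-.575],np.array(s['ee_pos'])-.019*R[:,2])
a=cam('scene')['color'][140:290,240:460]; b=cam('top')['color'][100:260,220:400]
f=lambda x:cv2.resize(x,(390,300),interpolation=cv2.INTER_CUBIC)
cv2.imwrite('pics/p3.png',np.hstack([f(a),f(b)])[...,::-1])
E
```

```text
0.057890968677300945 33.18183274939656 53.404994218532096 m [ 0.78720102  0.60065584 -0.1388385 ] [ 0.56069309 -0.02731115  0.16639443]
```

View pics/p3.png

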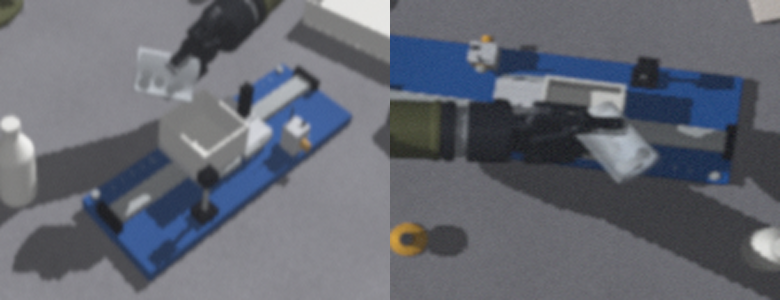

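The beaker is tilted about 98° with its mouth over the pan's near side. In the left half, the balls still sit at its closed end near (150,80). I'll tilt further, slowly.

drive_tool --pt "0.7 0 0 0 0 0 -0.03" --pt "0.7 0 0 0 0 0 -0.06" --pt "0.7 0 0 0 0 0 -0.09" --pt "0.7 0 0 0 0 0 -0.12" --pt "0.7 0 0 0 0 0 -0.15" --pt "0.7 0 0 0 0 0 -0.18" --pt "0.7 0 0 0 0 0 -0.21" --pt "0.7 0 0 0 0 0 -0.24" --pt "0.7 0 0 0 0 0 -0.27" --pt "0.7 0 0 0 0 0 -0.3"

```text
time_s: 11.8
ee_pos: [0.5607, -0.046, 0.1639]
orientation: [[-0.839, -0.543, 0.001], [-0.076, 0.116, -0.99], [0.538, -0.831, -0.139]]
ft_force: [-0.4, -0.5, -1.7]
width: 0.0577
finger_force: 33.2
```

drive_tool --pt "0.7 0 0 0 0 0 -0.03" --pt "0.7 0 0 0 0 0 -0.06" --pt "0.7 0 0 0 0 0 -0.1" --pt "0.7 0 0 0 0 0 -0.14" --pt "0.7 0 0 0 0 0 -0.18" --pt "0.7 0 0 0 0 0 -0.18" --pt "0.7 0 0 0 0 0 -0.18" --pt "0.7 0 0 0 0 0 -0.18"

```text
time_s: 12.8
ee_pos: [0.5607, -0.046, 0.1639]
orientation: [[-0.73, -0.683, 0.001], [-0.096, 0.101, -0.99], [0.677, -0.723, -0.139]]
ft_force: [-0.6, 0.3, -0.6]
width: 0.0579
finger_force: 33.2
```

```bash
python3 - <<'E'
from h import *
s=manip.get_state(); R=np.array(s['orientation']).reshape(3,3); print(s['width'],s['ft_force'],s['qpos'],'m',R@[-.818,0,-.575],np.array(s['ee_pos'])-.019*R[:,2])
a=cam('scene')['color'][140:290,240:460]; b=cam('top')['color'][100:260,220:400]
f=lambda x:cv2.resize(x,(390,300),interpolation=cv2.INTER_CUBIC)
cv2.imwrite('pics/p4.png',np.hstack([f(a),f(b)])[...,::-1])
E
```

```text
0.057929260588287526 [-0.64709061  0.27315988 -0.57382823] [-38.37524378  41.15808489   8.87843928  98.848947    56.75782568
  99.52090163  79.97421239] m [ 0.59669365  0.64757932 -0.47365251] [ 0.56065261 -0.02716463  0.16651531]
```

View pics/p4.png

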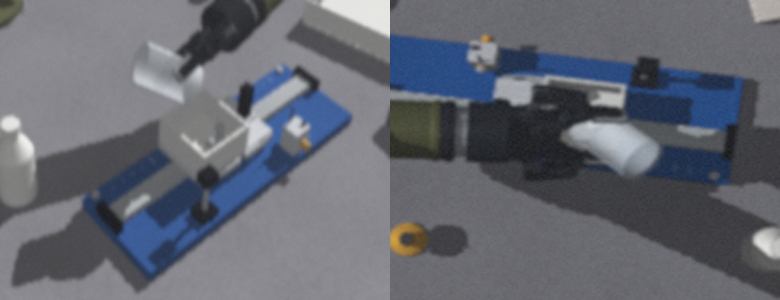

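The beaker is empty: the measured weight is down about 1 N and there are grey balls in the pan near (205,140). None show outside it. Next I return the beaker to its spot.

```bash
python3 - <<'E'
from h import *
R0=Rt([0,-.818,-.575],[1,0,0])
go([.5607,-.046,.204],np.array(manip.get_state()['orientation']).reshape(3,3)); go([.4405,-.056,.195],R0)
c=dict(np.load('pics/top0.npz'))
E
```

```text
shift cm [ 2.71 -2.9  -0.55] rot [0. 0. 0.]
shift cm [10.98  5.86  0.55] rot [-0.547  0.239  2.27 ]
```

drive_tool --pt "0.7 1.4 -1.5 -0.3 0 0 0" --pt "0.7 2.7 -2.9 -0.5 0 0 0" --pt "0.7 2.7 -2.9 -0.5 -0.05 0.02 0.2" --pt "0.7 4.7 -1 -0.2 -0.1 0.04 0.4" --pt "0.7 6.7 1 0 -0.14 0.06 0.58" --pt "0.7 8.7 3 0.2 -0.18 0.08 0.76" --pt "0.7 11 5.9 0.5 -0.22 0.1 0.94" --pt "0.7 11 5.9 0.5 -0.27 0.12 1.12" --pt "0.7 11 5.9 0.5 -0.31 0.14 1.3" --pt "0.7 11 5.9 0.5 -0.35 0.15 1.48"

```text
time_s: 14.15
ee_pos: [0.4405, -0.0557, 0.1964]
orientation: [[-0.728, 0.672, -0.137], [0.389, 0.24, -0.889], [-0.564, -0.701, -0.436]]
ft_force: [-0.6, -0.4, -1.0]
width: 0.0581
finger_force: 33.2
```

```bash
python3 - <<'E'
from h import *
R0=Rt([0,-.818,-.575],[1,0,0])
go([.4405,-.056,.195],R0)
E
```

```text
shift cm [0.06 0.09 0.09] rot [-0.194  0.091  0.812]
```

drive_tool --pt "0.7 0 0 0 -0.04 0.02 0.17" --pt "0.7 0 0 0 -0.08 0.04 0.34" --pt "0.7 0 0 0 -0.12 0.055 0.5" --pt "0.7 0 0 0 -0.16 0.075 0.66" --pt "0.7 0 0 0 -0.194 0.091 0.812" --pt "0.7 0 0 0 -0.194 0.091 0.812" --pt "0.7 0 0 0 -0.194 0.091 0.812"

```text
time_s: 15.02
ee_pos: [0.4402, -0.0555, 0.1955]
orientation: [[-0.01, 1.0, -0.002], [0.574, 0.004, -0.819], [-0.819, -0.009, -0.574]]
ft_force: [0.1, -0.0, -1.7]
width: 0.0579
finger_force: 33.1
```

```bash
python3 - <<'E'
from h import *
R0=Rt([0,-.818,-.575],[1,0,0])
go([.4410,-.0555,.0445],R0)
E
```

```text
shift cm [12.36  0.21  8.67] rot [-0.002  0.001  0.01 ]
```

drive_tool --pt "0.7 3 0.1 2.1 0 0 0.01" --pt "0.7 6.5 0.1 4.6 0 0 0.01" --pt "0.7 9 0.1 6.3 0 0 0.01" --pt "0.7 11 0.1 7.7 0 0 0.01" --pt "0.7 11.8 0.1 8.3 0 0 0.01" --pt "0.7 12.2 0.1 8.55 0 0 0.01" --pt "0.7 12.3 0.1 8.6 0 0 0.01" --pt "0.7 12.3 0.1 8.6 0 0 0.01"

```text
time_s: 16.02
ee_pos: [0.4404, -0.0552, 0.0454]
orientation: [[0.003, 1.0, -0.001], [0.574, -0.003, -0.819], [-0.819, 0.002, -0.574]]
ft_force: [-0.4, 0.2, -0.7]
width: 0.058
finger_force: 33.1
```

drive_tool --pt "0.7 0.1 0 0.07 0 0 0" --pt "0.7 0.12 0 0.08 0 0 0" --pt "0.45 0.12 0 0.08 0 0 0" --pt "0.3 0.12 0 0.08 0 0 0" --pt "0.15 0.12 0 0.08 0 0 0" --pt "0 0.12 0 0.08 0 0 0" --pt "0 0.12 0 0.08 0 0 0"

```text
time_s: 16.9
ee_pos: [0.4398, -0.0554, 0.0433]
orientation: [[0.002, 1.0, -0.002], [0.574, -0.003, -0.819], [-0.819, 0.001, -0.574]]
ft_force: [0.0, 0.3, 0.0]
width: 0.0855
finger_force: 0.0
```

drive_tool --pt "0 0 0 -1.5 0 0 0" --pt "0 0 0 -4 0 0 0" --pt "0 0 0 -8 0 0 0" --pt "0 0 0 -12 0 0 0" --pt "0 -4 0 -16 0 0 0" --pt "0 -8 0 -16 0 0 0" --pt "0 -8 0 -16 0 0 0"

```text
time_s: 17.77
ee_pos: [0.4408, 0.0298, 0.2031]
orientation: [[0.006, 1.0, -0.001], [0.576, -0.004, -0.817], [-0.817, 0.005, -0.577]]
ft_force: [-0.2, -0.1, -0.2]
width: 0.0856
finger_force: 0.0
```

```bash
python3 - <<'E'
from h import *
c=cam('top'); P=cloud(c)
def blk(n,u0,u1,v0,v1,zmin,zmax):
    q=P[v0:v1,u0:u1].reshape(-1,3); q=q[(q[:,2]>zmin)&(q[:,2]<zmax)]
    print(n,len(q),'med',np.median(q,0).round(4),'min',q.min(0).round(3),'max',q.max(0).round(3)); return q
q=blk('post',260,285,145,170,.095,.11); blk('beaker',305,345,205,245,.07,.1)
s=manip.get_state(); print(s['ee_pos'],s['qpos'])
y=np.array([.122,.993]);print('mid rail y of post',(np.median(q,0)[:2]-[.605,.041])@y)
b=cv2.resize(c['color'][110:250,235:415],None,fx=4.4,fy=4.2,interpolation=cv2.INTER_CUBIC)
cv2.imwrite('pics/p5.png',b[...,::-1])
# tool-down grasp, y_t along rail x
x=np.array([.993,-.122,0]); pc=np.array([.6125,.0985,0])
for sg in(1,-1): print(sg); go(pc+[0,0,.20],Rt([0,0,-1],sg*x)); go(pc+[0,0,.20],Rt([0,0,-1],sg*np.array([.122,.993,0])))
E
```

```text
post 55 med [0.612  0.0987 0.1016] min [0.604 0.091 0.095] max [0.623 0.108 0.107]
beaker 99 med [ 0.4438 -0.042   0.09  ] min [ 0.413 -0.069  0.071] max [ 0.468 -0.014  0.094]
[0.4402046  0.03039719 0.20150028] [-54.74874137  15.72323719  17.66593605 109.80560789  36.67540552
  93.03507327 -47.45160401]
mid rail y of post 0.05812579337849369
1
shift cm [ 4.11 17.21 -5.5 ] rot [0.059 0.956 0.109]
shift cm [ 4.11 17.21 -5.5 ] rot [-0.689  0.78  -1.332]
-1
shift cm [ 4.11 17.21 -5.5 ] rot [-1.397  0.087 -2.695]
shift cm [ 4.11 17.21 -5.5 ] rot [0.803 0.709 1.545]
```

View pics/p5.png

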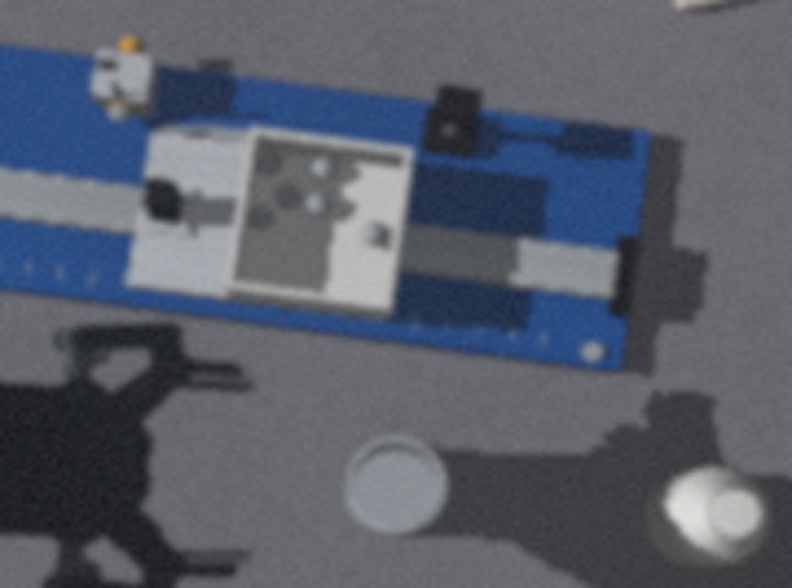

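The image shows all six balls in the pan, at (270,163), (320,165), (288,197), (316,203), (260,217) and (376,235). The beaker stands empty and upright at (395,485). Now to the post.

drive_tool --pt "0.4 1 4 -1.5 0.01 0.17 0.02" --pt "0.4 2 8 -3 0.02 0.34 0.04" --pt "0.4 3 12 -4 0.03 0.51 0.06" --pt "0.4 4.1 17.2 -5.5 0.045 0.68 0.08" --pt "0.4 4.1 17.2 -5.5 0.059 0.85 0.1" --pt "0.4 4.1 17.2 -5.5 0.059 0.956 0.109" --pt "0.4 4.1 17.2 -5.5 0.059 0.956 0.109" --pt "0.4 4.1 17.2 -5.5 0.059 0.956 0.109"

```text
time_s: 18.82
ee_pos: [0.6116, 0.1, 0.1978]
orientation: [[0.119, 0.993, -0.004], [0.993, -0.119, -0.003], [-0.004, -0.003, -1.0]]
ft_force: [0.3, 0.7, -0.6]
width: 0.0512
finger_force: 0.0
```

```bash
python3 - <<'E'
from h import *
s=manip.get_state(); print(s['qpos'],s['width'])
c=cam('wrist'); P=cloud(c); q=P[(P[...,2]>.096)&(P[...,2]<.107)&(abs(P[...,0]-.612)<.03)&(abs(P[...,1]-.0985)<.03)]
print(len(q),np.median(q,0),cv2.minAreaRect((q[:,:2]*1000).astype(np.float32)))
r=P[(P[...,2]>.075)&(P[...,2]<.105)&(abs(P[...,0]-.612)<.018)&(abs(P[...,1]-.0985)<.018)]
if len(r): print('sides',r.min(0),r.max(0))
q=P[(P[...,2]>.055)&(P[...,2]<.065)&(P[...,0]>.67)&(P[...,0]<.75)&(P[...,1]>.08)&(P[...,1]<.18)]
if len(q): print('idx',len(q),cv2.minAreaRect((q[:,:2]*1000).astype(np.float32)))
save(c,'w6.png')
go([.6125,.0985,.059],Rt([0,0,-1],[.993,-.122,0]))
E
```

```text
[-28.4862552   16.20684119  20.23730837  90.89606934  -5.59632677
  74.15075928 -14.27522702] 0.051226119782627005
401 [0.61247928 0.09830284 0.10037397] ((612.3201293945312, 97.83595275878906), (17.438783645629883, 16.515024185180664), 83.4764175415039)
sides [0.60316245 0.08852129 0.07582243] [0.62201457 0.10727894 0.10251462]
idx 1054 ((695.1497192382812, 125.47911071777344), (33.009281158447266, 30.228683471679688), 82.28279113769531)
shift cm [-0.15  0.15 13.88] rot [-0.003  0.004  0.004]
```

View pics/w6.png

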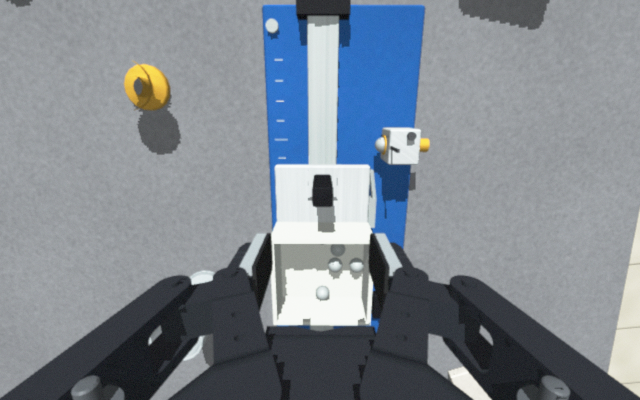

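The wrist view shows the post at (322,190), between the fingers' lines, and the index block at (402,145). The block is about 37 mm to +y of the post along the rail, so home is about 95 mm of travel. Descending.

drive_tool --pt "0.4 -0.1 0.1 4 0 0 0.004" --pt "0.4 -0.1 0.1 8 0 0 0.004" --pt "0.4 -0.1 0.1 11 0 0 0.004" --pt "0.4 -0.1 0.1 13 0 0 0.004" --pt "0.4 -0.1 0.1 13.8 0 0 0.004" --pt "0.4 -0.1 0.1 13.8 0 0 0.004"

```text
time_s: 19.62
ee_pos: [0.6131, 0.097, 0.0609]
orientation: [[0.125, 0.992, -0.001], [0.992, -0.125, -0.003], [-0.003, -0.001, -1.0]]
ft_force: [0.5, -0.6, 0.5]
width: 0.0515
finger_force: 0.0
```

drive_tool --pt "0.6 0 0 0 0 0 0" --pt "0.8 0 0 0 0 0 0" --pt "0.95 0 0 0 0 0 0" --pt "1 0 0 0 0 0 0" --pt "1 0 0 0 0 0 0" --pt "1 0 0 0 0 0 0" --squeeze 60

```text
time_s: 20.38
ee_pos: [0.6127, 0.0968, 0.0622]
orientation: [[0.125, 0.992, -0.002], [0.992, -0.125, -0.002], [-0.002, -0.001, -1.0]]
ft_force: [-4.0, -0.2, 5.8]
width: 0.0171
finger_force: 59.6
```

drive_tool --pt "1 0.5 0 0 0 0 0" --pt "1 1.5 0 0 0 0 0" --pt "1 2.5 0 0 0 0 0" --pt "1 3.5 0 0 0 0 0" --pt "1 4.5 0 0 0 0 0" --pt "1 5.5 0 0 0 0 0" --pt "1 6.5 0 0 0 0 0" --pt "1 7.2 0 0 0 0 0" --pt "1 7.7 0 0 0 0 0" --pt "1 8 0 0 0 0 0"

```text
time_s: 21.62
ee_pos: [0.6223, 0.1745, 0.0622]
orientation: [[0.126, 0.992, -0.003], [0.992, -0.126, -0.004], [-0.004, -0.003, -1.0]]
ft_force: [-6.7, -3.8, 8.5]
width: 0.0171
finger_force: 59.9
```

```bash
cat > m.py <<'E'
from h import *
s=manip.get_state(); R=np.array(s['orientation']).reshape(3,3)
print('tool-frame force',(R.T@s['ft_force']).round(2),s['ee_pos'],s['finger_force'],'rail y',((np.array(s['ee_pos'])-[.6127,.0968,.0622])@[.125,.992,0]).round(4))
c=cam('top'); P=cloud(c)
m=(P[...,2]>.052)&(P[...,2]<.068)&(P[...,0]>.66)&(P[...,0]<.73)&(P[...,1]>.08)&(P[...,1]<.17)
print('idx',np.median(P[m],0))
save(c,'t_now.png')
E
python3 m.py
```

```text
tool-frame force [-4.68 -6.16 -8.47] [0.62226904 0.17452709 0.06219206] 59.91668879985809 rail y 0.0783
idx [0.69510663 0.12565671 0.06087106]
```

drive_tool --pt "1 0.1 0 0 0 0 0" --pt "1 0.2 0 0 0 0 0" --pt "1 0.3 0 0 0 0 0" --pt "1 0.4 0 0 0 0 0" --pt "1 0.5 0 0 0 0 0" --pt "1 0.6 0 0 0 0 0" --pt "1 0.7 0 0 0 0 0" --pt "1 0.8 0 0 0 0 0"

```text
time_s: 22.68
ee_pos: [0.6232, 0.1823, 0.0622]
orientation: [[0.126, 0.992, -0.003], [0.992, -0.126, -0.004], [-0.004, -0.003, -1.0]]
ft_force: [-7.7, -3.3, 7.7]
width: 0.0173
finger_force: 59.9
```

drive_tool --pt "1 0.1 0 0 0 0 0" --pt "1 0.1 0 0 0 0 0"

```text
time_s: 22.92
ee_pos: [0.6234, 0.1837, 0.0621]
orientation: [[0.126, 0.992, -0.003], [0.992, -0.126, -0.003], [-0.004, -0.003, -1.0]]
ft_force: [-6.9, -3.2, 7.6]
width: 0.0175
finger_force: 59.9
```

```bash
python3 m.py
```

```text
tool-frame force [-4.07 -6.45 -7.56] [0.62335421 0.18368413 0.06214102] 59.912109375 rail y 0.0875
idx [0.69351735 0.12552427 0.06017315]
```

drive_tool --pt "1 0.1 0 0 0 0 0" --pt "1 0.2 0 0 0 0 0" --pt "1 0.2 0 0 0 0 0"

```text
time_s: 23.35
ee_pos: [0.6237, 0.186, 0.0622]
orientation: [[0.126, 0.992, -0.003], [0.992, -0.126, -0.003], [-0.003, -0.002, -1.0]]
ft_force: [-6.5, -2.7, 7.8]
width: 0.0176
finger_force: 59.9
```

drive_tool --pt "1 0.1 0 0 0 0 0" --pt "1 0.1 0 0 0 0 0"

```text
time_s: 23.6
ee_pos: [0.6238, 0.1875, 0.0622]
orientation: [[0.126, 0.992, -0.003], [0.992, -0.126, -0.002], [-0.003, -0.002, -1.0]]
ft_force: [-6.1, -1.2, 6.9]
width: 0.0174
finger_force: 59.8
```

drive_tool --pt "1 0.1 0 0 0 0 0" --pt "1 0.1 0 0 0 0 0"

```text
time_s: 23.85
ee_pos: [0.624, 0.189, 0.0622]
orientation: [[0.125, 0.992, -0.002], [0.992, -0.125, -0.002], [-0.002, -0.002, -1.0]]
ft_force: [-5.4, 0.6, 6.9]
width: 0.0171
finger_force: 59.8
```

drive_tool --pt "1 0.1 0 0 0 0 0" --pt "1 0.1 0 0 0 0 0"

```text
time_s: 24.1
ee_pos: [0.6242, 0.1905, 0.0621]
orientation: [[0.125, 0.992, -0.002], [0.992, -0.125, -0.001], [-0.002, -0.002, -1.0]]
ft_force: [-5.6, 0.6, 6.5]
width: 0.0173
finger_force: 59.7
```

drive_tool --pt "1 0.1 0 0 0 0 0" --pt "1 0.1 0 0 0 0 0"

```text
time_s: 24.35
ee_pos: [0.6244, 0.1919, 0.0622]
orientation: [[0.125, 0.992, -0.002], [0.992, -0.125, -0.001], [-0.001, -0.002, -1.0]]
ft_force: [-4.9, 1.3, 6.4]
width: 0.0175
finger_force: 59.7
```

```bash
python3 m.py; python3 - <<'E'
from h import *
c=cam('top'); P=cloud(c); s=manip.get_state()
print('commandless', s['joint_velocities'])
for n,(z0,z1,x0,x1,y0,y1) in dict(pan=(.08,.096,.53,.69,.0,.16)).items():
    m=(P[...,2]>z0)&(P[...,2]<z1)&(P[...,0]>x0)&(P[...,0]<x1)&(P[...,1]>y0)&(P[...,1]<y1)
    q=P[m]; q2=q[:,:2]@np.array([[.992,.125],[-.125,.992]]); print(n,len(q),np.percentile(q2,[1,99],axis=0))
print('idx rail y',np.array([.695,.1256])@[.125,.992])
b=cv2.resize(c['color'][100:260,195:375],None,fx=4.4,fy=3.7,interpolation=cv2.INTER_CUBIC)
cv2.imwrite('pics/p7.png',b[...,::-1])
E
```

```text
tool-frame force [ 0.65 -5.07 -6.36] [0.62439156 0.19192649 0.0621908 ] 59.65413987636566 rail y 0.0958
idx [0.69273933 0.12582994 0.06036889]
commandless [-0.02481117 -0.07352535  0.02805545 -0.0027569   0.10667573  0.03685569
  0.07622639]
pan 308 [[0.54570807 0.1299279 ]
 [0.64619326 0.2256458 ]]
idx rail y 0.21147019999999997
```

View pics/p7.png

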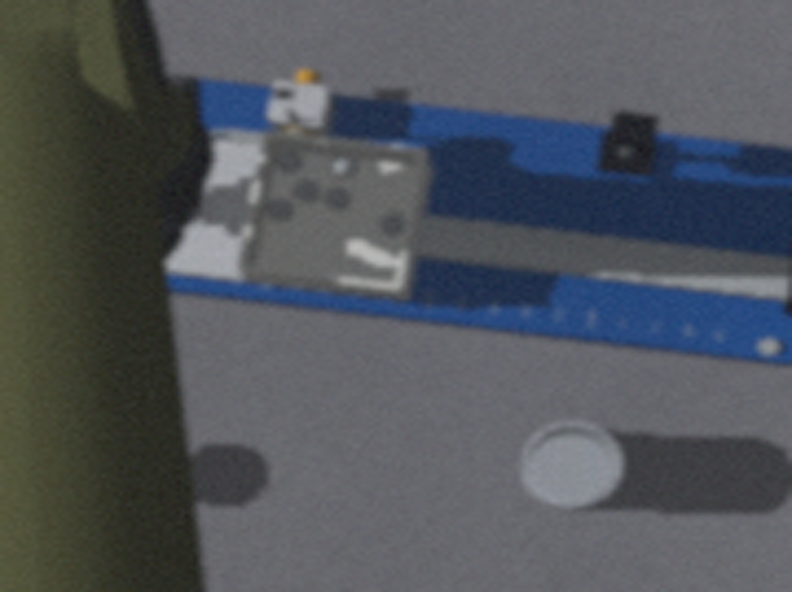

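All six balls are still in the pan (crop 260–430 x 140–290) and the beaker stands at (572,465). The drag has changed from -4 N to about +0.7 N, so the notch is drawing the carriage in. I'll creep forward to find its centre.

drive_tool --pt "1 0.05 0 0 0 0 0" --pt "1 0.05 0 0 0 0 0"

```text
time_s: 24.7
ee_pos: [0.6244, 0.192, 0.0622]
orientation: [[0.125, 0.992, -0.002], [0.992, -0.125, -0.001], [-0.002, -0.002, -1.0]]
ft_force: [-5.4, -0.2, 7.1]
width: 0.0175
finger_force: 59.7
```

drive_tool --pt "1 0.05 0 0 0 0 0" --pt "1 0.05 0 0 0 0 0"

```text
time_s: 24.95
ee_pos: [0.6244, 0.1921, 0.0622]
orientation: [[0.125, 0.992, -0.002], [0.992, -0.125, -0.002], [-0.002, -0.002, -1.0]]
ft_force: [-5.8, -0.4, 7.4]
width: 0.0173
finger_force: 59.7
```

drive_tool --pt "1 0.05 0 0 0 0 0" --pt "1 0.05 0 0 0 0 0"

```text
time_s: 25.2
ee_pos: [0.6244, 0.1922, 0.0622]
orientation: [[0.125, 0.992, -0.002], [0.992, -0.125, -0.002], [-0.002, -0.002, -1.0]]
ft_force: [-6.2, -1.3, 7.8]
width: 0.0171
finger_force: 59.8
```

drive_tool --pt "1 0.05 0 0 0 0 0" --pt "1 0.1 0 0 0 0 0" --pt "1 0.15 0 0 0 0 0" --pt "1 0.15 0 0 0 0 0"

```text
time_s: 25.7
ee_pos: [0.6245, 0.1924, 0.0622]
orientation: [[0.126, 0.992, -0.003], [0.992, -0.126, -0.004], [-0.004, -0.003, -1.0]]
ft_force: [-7.2, -3.0, 9.0]
width: 0.0171
finger_force: 59.9
```

The carriage is held in the notch: 1.5 mm more command moved it only 0.2 mm while the force rose. I'll relax the push and hand in.

drive_tool --pt "1 -0.1 0 0 0 0 0" --pt "1 -0.2 0 0 0 0 0" --pt "1 -0.2 0 0 0 0 0" --pt "1 -0.2 0 0 0 0 0" --pt "1 -0.2 0 0 0 0 0"

```text
time_s: 26.32
ee_pos: [0.6245, 0.1923, 0.0622]
orientation: [[0.125, 0.992, -0.002], [0.992, -0.125, -0.001], [-0.002, -0.002, -1.0]]
ft_force: [-3.7, -0.8, 7.3]
width: 0.0174
finger_force: 59.7
```

```bash
python3 -c "
from h import *
s=manip.get_state(); print(s['ee_pos'],s['ft_force'],s['finger_force'],s['time_s'])
print(manip.sign_off())"
```

```text
[0.62446068 0.19232116 0.06217937] [-3.66338531 -0.84868625  7.2800246 ] 59.68914806842804 26.325
the job is handed in; nothing more can be done
None
```

I handed the job in at 26.3 s: all six balls are in the pan, the empty beaker stands upright back on its spot, and the carriage sits in the index notch with the gripper still holding the post at about 60 N; the hand-in returned no verdict.

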